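# Sweep the loose caps into the discard tray

## Task

Clear the low steel stand: with the fingers, sweep the three loose screw caps along the plate and off its end into the open discard tray tucked under that end. Push them only, do not pick up or carry any cap, and leave the closed jar on the stand, the tube rack and the timer where they are.

Things in the scene. Friction and masses are not known exactly. Their poses are not given: they have to be found in the camera images.
- cap_a: loose flat screw cap, white plastic disc 26 mm in diameter, 12 mm high, 10 to 14 g, lying flat on the stand's plate, at least about 60 mm from the next cap centre to centre; origin at the centre of its underside, z up. It slides (friction about 1), its sides are upright. The three caps are alike.
- cap_b: loose flat screw cap, white plastic disc 26 mm in diameter, 12 mm high, 10 to 14 g, lying flat on the stand's plate, at least about 60 mm from the next cap centre to centre; origin at the centre of its underside, z up. It slides (friction about 1), its sides are upright. The three caps are alike.
- cap_c: loose flat screw cap, white plastic disc 26 mm in diameter, 12 mm high, 10 to 14 g, lying flat on the stand's plate, at least about 60 mm from the next cap centre to centre; origin at the centre of its underside, z up. It slides (friction about 1), its sides are upright. The three caps are alike.
- stand: fixed low stand, a steel plate 200 mm (its x) by 280 mm (its y), plate 8 mm thick with its top 40 mm above the bench (z = 0.040); a rim 6 mm wide and 6 mm high runs along each long edge (x = -100 and x = +100 mm); both ends, y = -140 and y = +140 mm, are open, with no rim. Origin at bench level under the plate's centre; yaw up to 0.25 rad. The caps start within x -70 to +15 mm and y -90 to +90 mm of it.
- tray: fixed, empty open black plastic tray, 200 mm (x) by 120 mm (y) by 28 mm high, walls and floor 3 mm; it stands on the bench, parallel to the stand, beside one of the stand's two open ends (stand y +190 or -190 mm, which end varies), its nearer wall tucked 10 mm under the plate, so that a cap pushed off that end drops into it. Origin at the centre of its underside.
- jar: closed specimen jar standing loose on the plate, amber with a white lid, 40 mm in diameter, 50 mm tall (top 90 mm above the bench), 80 g; it stands near the stand's far rim (stand x about 70 mm, y -60 to +60 mm). Origin at the centre of its underside. To be left alone.
- rack: yellow tube rack with capped tubes, loose, 0.6 kg, 200 mm (x) by 80 mm (y) by 55 mm high, tube caps up to 85 mm above the bench; stands on the bench at the end of the stand opposite to the tray, stand y +180 or -180 mm. Origin at the centre of its underside. To be left alone.
- timer: small white bench timer standing loose on the bench just beyond the far long edge of the stand (stand x about 130 mm), 120 g, 22 x 62 x 62 mm high. Origin at the centre of its underside. To be left alone.

How it is judged:
By the outcome, as a careful person would: the job done as asked, in the order asked, and still so for the second after the job is handed in, with the robot touching nothing.
It also fails if it takes over 45 s, if anything falls off the work surface, if the arm or the gripper's body presses on something with over 40 N, if the wrist force passes 120 N, or if a joint passes its speed limit or range.

## Robot

A 7-joint arm with a two-finger parallel gripper is mounted at the origin on the work surface. World frame = base frame: x ahead of the robot, y to its left, z up, the work surface at z = 0. Lengths are in m, angles in rad, forces in N, time in s.
With the tool pointing down it reaches from about 0.4 to 0.85 m from the base axis. Payload 10.4 kg.
Tool frame: the origin (TCP) lies on the centre line of the jaws, within the pads' length; the fingertips stand r.tip_extent ahead of it and the grasp point (between the pads) lies 3 mm ahead of it (r.tip_extent is the distance from the TCP to the fingertips, in m); z points along the fingers, y is the direction in which the jaws open and shut (so a half turn about z gives the same grasp; the last joint's range is limited). The gripper opens to 87 mm and grips with 3 to 60 N. Pads are 19 mm wide; open, the fingers measure 117 mm over their backs; the gripper's body (75 mm by 190 mm) begins 51 mm behind the grasp point.
Start: joints at [1.251, 0.332, -0.065, 1.46, 0.022, 1.35, -0.088], TCP at [0.183, -0.598, 0.245] pointing down, gripper open.
Joint ranges: [-2.6, 2.6], [-0.5, 2.12], [-1.47, 1.34], [0.16, 2.42], [-1.27, 4.41], [0.06, 2.06], [-2.6, 2.6]. Speed limits (rad/s): [2.22, 2.22, 2.79, 2.79, 3.14, 3.14, 3.14].

## Interface

Orientations are given as a unit quaternion [x, y, z, w].
In Python, from bench import r gives the robot as it stands. The module is installed in compiled form; this text tells all that it offers.
- The arm moves only by the shell command python3 -m jog 'ROWS' [FORCE]. ROWS is JSON, a list of rows, each a list of 5 numbers: the shift along the tool's x, y, z in cm, then the turn about the tool's z in rad, then the closure, from 0 (fully open) to 1 (shut). A call has exactly 10 rows; each row shifts and turns the pose as measured when the row begins, along the tool's axes as they then stand; what a row does not reach is not made up. A row lasts 1/10 s, in which the tool goes at most 50 mm and 8.59 degrees, less where a joint would pass 70% of its speed; a pose out of reach is approached as far as the arm can. A call with a gripper value outside its range is refused whole. The fingers move at their own pace and stop on an object; FORCE is the grip in N (left out, the last holds). Time passes only in rows, so rows that do not move let the fingers close, or fill a call up. It gives the time, the measured TCP pose, the force and the opening at its end, in the units of the state.
- r.read_state(): the state, without advancing time (a new reading comes with each control period).
- r.camera(name): name is "scene" or "top" or "wrist"; returns a dict with "pixels" (420x560x3 uint8, red, green, blue), "fx", "fy", "cx", "cy" (pixels), "camera_from_world" (4x4, takes a point from world to camera coordinates). Camera axes: x right, y up, looking along -z (the intrinsics and any distortion apply to the point x, -y, -z); pixel columns grow to the right and rows downward; lengths in m; the calibration is good to about 2 mm. A picture is of the moment at which its call begins. There is no depth.
- r.close_job(): hands the job in, once; it reports no verdict.
The state is a dict: "time": time; "joint_positions": joint angles; "joint_vel": joint speeds; "joint_torque": joint torques, N m; "ee_pos": TCP position; "eef_rot": TCP orientation; "ft_force": force on the tool from outside, world axes, zero at the start; "torque": the same for the moment, N m; "width": finger opening in m.
Only numpy, scipy, OpenCV 4.12 (cv2) and the standard library are available. Lean on these libraries where they do the work, as an engineer would, in place of code of your own. Each camera call takes 0.05 s, during which the arm holds its last target. There are 200 camera calls.

## Working session

There is one attempt and no reset: what is moved stays moved. The work goes in short steps, Python scripts to look and compute and a shell command to move; the robot and the scene stay as the last step left them, time stands still between calls to the robot, and variables do not carry over. Pictures are saved under pics/ and viewed, about 8 in all and at most 12, crops included, and the job is handed in when it is done.

```bash
mkdir -p pics; cat > h.py <<'E'
from bench import r
import numpy as np, cv2
def cam(n,f=None):
    c=r.camera(n)
    if f: cv2.imwrite('pics/'+f,c['pixels'][:,:,::-1])
    return c
def ray(c,u,v):
    T=np.array(c['camera_from_world']);R=T[:3,:3];o=-R.T@T[:3,3]
    d=R.T@np.array([(u-c['cx'])/c['fx'],-(v-c['cy'])/c['fy'],-1]);return o,d
def on(c,u,v,z):
    o,d=ray(c,u,v);return o+d*(z-o[2])/d[2]
def tri(c1,p1,c2,p2):
    (o1,d1),(o2,d2)=ray(c1,*p1),ray(c2,*p2)
    s=np.linalg.lstsq(np.c_[d1,-d2],o2-o1,rcond=None)[0]
    a,b=o1+d1*s[0],o2+d2*s[1];return (a+b)/2,np.linalg.norm(a-b)
E
python3 - <<'E'
from h import *
for n in('top','scene'):
    c=cam(n,n+'1.png');print(n,{k:c[k] for k in c if k!='pixels'})
s=r.read_state();print(s['time'],s['ee_pos'],s['eef_rot'],s['width'],s['ft_force'],r.tip_extent)
E
```

```text
top {'fx': 525.2391645321624, 'fy': 525.2391645321624, 'cx': 271.02948383478906, 'cy': 200.85532170099157, 'camera_from_world': array([[-0.00135398, -0.9999256 , -0.01212285,  0.01749913],
       [ 0.99027003, -0.00302763,  0.13912618, -0.62225495],
       [-0.13915253, -0.01181652,  0.99020046, -0.73967636],
       [ 0.        ,  0.        ,  0.        ,  1.        ]])}
scene {'fx': 443.24042636047295, 'fy': 443.24042636047295, 'cx': 286.41501448242064, 'cy': 205.15534825544114, 'camera_from_world': array([[ 0.05524846,  0.99838863, -0.0129516 , -0.06056153],
       [-0.84498388,  0.05366198,  0.5320927 ,  0.46785877],
       [ 0.53193031, -0.01845341,  0.84658704, -1.16810814],
       [ 0.        ,  0.        ,  0.        ,  1.        ]])}
0.1 [ 0.18266785 -0.59739706  0.24384873] [ 9.89011738e-01  1.47835717e-01 -1.37062335e-04 -6.02816542e-04] 0.08685518663733566 [ 0.14569416  0.02698781 -0.19888994] 0.022
```

View pics/top1.png

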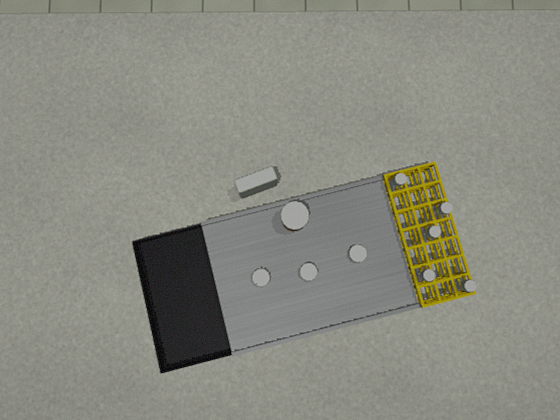

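View pics/scene1.png

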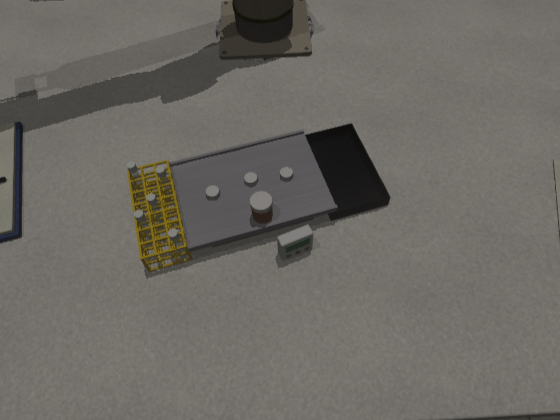

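The top view shows the caps at about (261,277), (308,271) and (358,253), the jar at (294,215), the timer at (257,181), the tray at the left (+y) end and the rack at the right. The scene view agrees, with caps at (212,191), (251,179) and (287,173). Next I'll measure them.

```bash
cat > caps.py <<'E'
from h import *
def blobs(c,thr,roi,lo=60,hi=500):
    im=c['pixels'];m=((im.min(2)>thr)*255).astype(np.uint8)
    k=np.zeros_like(m);x0,y0,x1,y1=roi;k[y0:y1,x0:x1]=m[y0:y1,x0:x1]
    n,_,st,ce=cv2.connectedComponentsWithStats(k)
    return [(ce[i].round(1),st[i,4],st[i,2:4]) for i in range(1,n) if lo<st[i,4]<hi]
E
python3 - <<'E'
from caps import *
t=cam('top');s=cam('scene')
bt=sorted(blobs(t,165,(215,190,400,330),60,2000),key=lambda b:b[0][0]);print(bt)
bs=sorted(blobs(s,150,(180,150,320,230),20,2000),key=lambda b:-b[0][0]);print(bs)
# stand corners (top surface)
P=[on(t,*p,.04)[:2] for p in [(203,223),(385,176),(231,354),(420,306)]];print(np.round(P,3))
for b in bt: print(on(t,*b[0],.052).round(4))
for b in bs: print('s',on(s,*b[0],.052).round(4))
import itertools
for a in bt:
    for b in bs:
        X,e=tri(t,a[0],s,b[0])
        if e<.006: print(a[0],b[0],X.round(4),round(e,4))
E
```

```text
[]
[]
[[ 0.59   0.118]
 [ 0.66  -0.155]
 [ 0.4    0.074]
 [ 0.468 -0.2  ]]
```

```bash
python3 - <<'E'
from caps import *
t=cam('top');s=cam('scene')
print(t['pixels'][277,261],t['pixels'][290,285],s['pixels'][179,251],s['pixels'][185,230])
bt=sorted(blobs(t,150,(215,190,380,330),60,2000),key=lambda b:b[0][0]);print(bt)
bs=sorted(blobs(s,130,(190,150,320,230),20,2000),key=lambda b:-b[0][0]);print(bs)
for b in bt: print(on(t,*b[0],.052).round(4))
for a in bt:
    for b in bs:
        X,e=tri(t,a[0],s,b[0])
        if e<.006: print(a[0],b[0],X.round(4),round(e,4))
# stand edges: tray/plate boundary and rims, by line fits
im=t['pixels'].max(2); 
pts=[]
for v in range(235,345,4):
    row=im[v,150:300]; pts.append((150+np.where(row<60)[0].max()+1,v))
W=np.array([on(t,u,v,.04)[:2] for u,v in pts]);vx=cv2.fitLine(W.astype(np.float32),cv2.DIST_HUBER,0,.01,.01).ravel();print('end line',vx, W[0],W[-1])
E
```

```text
[165 166 163] [131 131 129] [129 126 123] [90 88 90]
[(array([260.5, 277.2]), np.int32(207), array([16, 17], dtype=int32)), (array([294.5, 214.9]), np.int32(566), array([26, 27], dtype=int32)), (array([308.2, 271.4]), np.int32(209), array([16, 16], dtype=int32)), (array([357.7, 252.9]), np.int32(210), array([17, 17], dtype=int32))]
[]
[0.5097 0.0314 0.052 ]
[ 0.6002 -0.0184  0.052 ]
[ 0.5179 -0.0376  0.052 ]
[ 0.5444 -0.1097  0.052 ]
end line [0.9707755  0.23998944 0.48482117 0.09448157] [0.57183297 0.11591881] [0.41561087 0.07717727]
```

```bash
python3 - <<'E'
from caps import *
t=cam('top');s=cam('scene')
bt=sorted(blobs(t,150,(215,190,380,330),60,2000),key=lambda b:b[0][0])
bs=sorted(blobs(s,112,(190,150,320,230),20,2000),key=lambda b:-b[0][0]);print([(b[0],b[1]) for b in bs])
a=.2424;O=np.array([.529,-.040]);ex=np.array([np.cos(a),np.sin(a)]);ey=np.array([-ex[1],ex[0]])
for A in bt:
    for b in bs:
        X,e=tri(t,A[0],s,b[0])
        if e<.006: d=X[:2]-O;print(A[0],b[0],X.round(4),round(e,4),'stand xy',(d@ex).round(4),(d@ey).round(4))
E
```

```text
[(array([304.2, 227.8]), np.int32(40)), (array([285.9, 171.7]), np.int32(96)), (array([260.5, 199.8]), np.int32(308)), (array([250.2, 176.9]), np.int32(94)), (array([211.8, 190.4]), np.int32(101))]
[260.6 277.2] [285.9 171.7] [0.5097 0.0317 0.0484] 0.0007 stand xy -0.0016 0.0743
[294.5 214.9] [260.5 199.8] [ 0.5962 -0.017   0.0869] 0.0006 stand xy 0.0708 0.0062
[308.2 271.4] [250.2 176.9] [ 0.5179 -0.0374  0.0488] 0.0008 stand xy -0.0101 0.0052
[357.8 252.9] [211.8 190.4] [ 0.5445 -0.11    0.0488] 0.0007 stand xy -0.0017 -0.0717
```

Heights and stand size are consistent: cap tops come out near 0.049 and the jar near 0.087, so my view reads about 3 mm low, and the plate length measures 0.282. The caps are at stand x −2, −10 and −2 mm, y 74, 5 and −72 mm. The tray is at +y. I'll sweep each cap separately with the fingers nearly shut (17 mm gap), so the cap seats against both fingertips.

```bash
python3 -m jog '[[3.25,-3.1,0,-0.149,0.8],[3.7,-2.6,0,-0.149,0.8],[4.0,-2.0,0,-0.149,0.8],[4.3,-1.4,0,-0.149,0.8],[4.4,-0.7,0,-0.149,0.8],[4.5,0,0,-0.149,0.8],[4.5,0.6,0,-0.149,0.8],[4.3,1.3,0,-0.149,0.8],[4.1,1.9,0,-0.149,0.8],[3.7,2.5,0,-0.149,0.8]]' 20
cat > go.py <<'E'
import sys
from h import *
# usage: go.py standx standy tipz : tool-frame shift (cm) to that place
a=.2424;O=np.array([.529,-.040]);ex=np.array([np.cos(a),np.sin(a)]);ey=np.array([-ex[1],ex[0]])
from scipy.spatial.transform import Rotation as Ro
s=r.read_state();R=Ro.from_quat(s['eef_rot']).as_matrix();p=np.array(s['ee_pos'])
sx,sy,tz=map(float,sys.argv[1:])
g=np.r_[O+ex*sx+ey*sy,tz+r.tip_extent]
d=p[:2]-O;th=np.arctan2(R[1,0],R[0,0])
print('t',s['time'],'stand xy now',(d@ex).round(4),(d@ey).round(4),'tipz',round(p[2]-r.tip_extent,4),'shift cm',(R.T@(g-p)*100).round(2),'turn',round(th-(np.pi/2+a),3),'F',np.round(s['ft_force'],1),'w',s['width'],'tilt',R[2].round(3))
E
python3 go.py -.002 .043 .046
```

```text
time: 1.4
ee_pos: [0.4052, -0.1956, 0.2431]
eef_rot: [0.624, 0.782, -0.002, 0.001]
ft_force: [1.3, -0.8, -0.4]
width: 0.0197
t 1.4 stand xy now -0.1575 -0.1213 tipz 0.2211 shift cm [16.81 15.28 17.39] turn -0.019 F [ 1.3 -0.8 -0.4] w 0.01970940094874997 tilt [-0.005 -0.002 -1.   ]
```

```bash
python3 -m jog '[[3.3,3.0,0,-0.019,0.8],[3.4,3.1,0,0,0.8],[3.4,3.1,0,0,0.8],[3.4,3.1,1,0,0.8],[3.3,3.0,2.5,0,0.8],[0,0,2.5,0,0.8],[0,0,2.5,0,0.8],[0,0,2.5,0,0.8],[0,0,1.5,0,0.8],[0,0,0,0,0.8]]'; python3 go.py -.002 .043 .046
```

```text
time: 2.4
ee_pos: [0.5188, 0.0194, 0.1168]
eef_rot: [0.61, 0.793, 0.001, 0.005]
ft_force: [-1.2, -0.4, 0.5]
width: 0.0173
t 2.4 stand xy now 0.0044 0.0601 tipz 0.0948 shift cm [-1.66 -0.7   4.89] turn 0.017 F [-1.2 -0.4  0.5] w 0.01729863144318503 tilt [-0.006  0.007 -1.   ]
```

```bash
python3 -m jog '[[-0.8,-0.35,0,0.017,0.8],[-0.8,-0.35,0,0,0.8],[0,0,0,0,0.8],[0,0,1,0,0.8],[0,0,1,0,0.8],[0,0,1,0,0.8],[0,0,0.5,0,0.8],[0,0,0,0,0.8],[0,0,0,0,0.8],[0,0,0,0,0.8]]'; python3 go.py -.002 .043 .046; python3 -c "
from h import *
cam('wrist','w1.png')"
```

```text
time: 3.4
ee_pos: [0.5176, -0.0001, 0.0817]
eef_rot: [0.617, 0.787, 0.002, 0.006]
ft_force: [-0.4, 0.8, -0.6]
width: 0.0176
t 3.4 stand xy now -0.0015 0.0415 tipz 0.0597 shift cm [ 0.16 -0.06  1.37] turn -0.002 F [-0.4  0.8 -0.6] w 0.017611672784134395 tilt [-0.008  0.01  -1.   ]
```

View pics/w1.png

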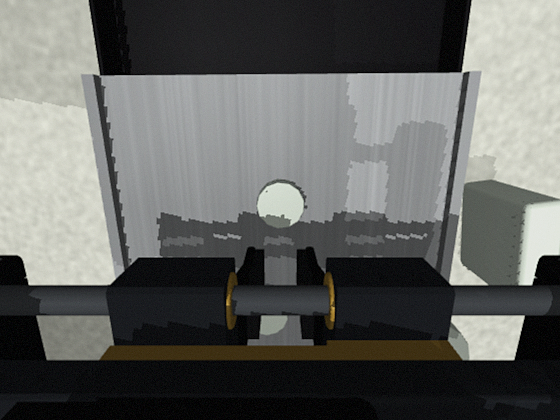

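The wrist view shows cap 1 at (281,205), centred ahead of the fingertips at (255,250) and (305,250). The middle cap is behind them and clear. I'll go down and push.

```bash
python3 -m jog '[[0,0,0.7,0,0.8],[0,0,0.6,0,0.8],[0,0,0,0,0.8],[1,0,0,0,0.8],[1.2,0,0,0,0.8],[1.2,0,0,0,0.8],[1.2,0,0,0,0.8],[1.2,0,0,0,0.8],[1.2,0,0,0,0.8],[1,0,0,0,0.8]]'; python3 go.py -.002 .150 .046
```

```text
time: 4.45
ee_pos: [0.4974, 0.0847, 0.0679]
eef_rot: [0.617, 0.787, 0.002, 0.007]
ft_force: [-0.1, -0.6, 0.8]
width: 0.0173
t 4.45 stand xy now -0.0007 0.1286 tipz 0.0459 shift cm [ 2.14 -0.13 -0.03] turn -0.002 F [-0.1 -0.6  0.8] w 0.017316184305814303 tilt [-0.008  0.012 -1.   ]
```

```bash
python3 -m jog '[[1.1,0,0,0,0.8],[1.0,0,0,0,0.8],[0.3,0,0,0,0.8],[0,0,0,0,0.8],[0,0,-2,0,0.8],[0,0,-1.5,0,0.8],[-3,0.1,0,0,0.8],[-3,0.2,0,0,0.8],[-3,0.2,0,0,0.8],[-2,0.2,0,0,0.8]]'; python3 go.py -.010 -.027 .046;python3 -c "
from caps import *
c=cam('top','t2.png')"
```

```text
time: 5.45
ee_pos: [0.5248, 0.0043, 0.107]
eef_rot: [0.615, 0.788, 0.003, 0.008]
ft_force: [-0.0, -1.1, 0.4]
width: 0.0174
t 5.45 stand xy now 0.0066 0.044 tipz 0.085 shift cm [-7.06 -1.74  3.94] turn 0.003 F [-0.  -1.1  0.4] w 0.01738411619091966 tilt [-0.009  0.014 -1.   ]
```

View pics/t2.png

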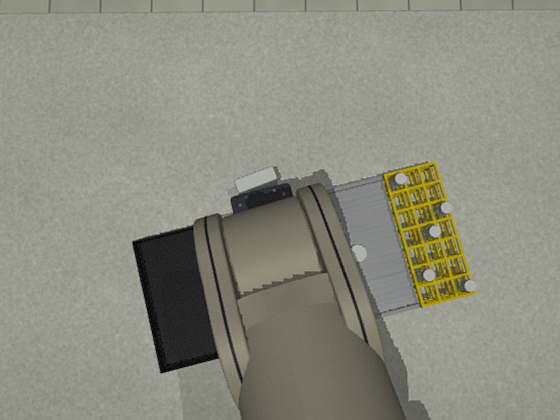

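The arm hides part of the tray here, so cap 1 can't be confirmed yet. Cap 3 is unmoved at (358,253). I'll move on to cap 2 and use the wrist camera for both.

```bash
python3 -m jog '[[-2.3,-0.6,0,0.003,0.8],[-2.3,-0.6,0,0,0.8],[-1.7,-0.5,0,0,0.8],[0,0,0,0,0.8],[0,0,0,0,0.8],[0,0,1,0,0.8],[0,0,1,0,0.8],[0,0,0,0,0.8],[0,0,0,0,0.8],[0,0,0,0,0.8]]'; python3 go.py -.010 -.027 .046; python3 -c "
from h import *
cam('wrist','w2.png')"
```

```text
time: 6.5
ee_pos: [0.5249, -0.0663, 0.0868]
eef_rot: [0.618, 0.786, 0.003, 0.008]
ft_force: [0.7, 0.0, 1.2]
width: 0.0171
t 6.5 stand xy now -0.0103 -0.0246 tipz 0.0648 shift cm [-0.23  0.    1.88] turn -0.005 F [0.7 0.  1.2] w 0.01708540832168981 tilt [-0.01   0.015 -1.   ]
```

View pics/w2.png

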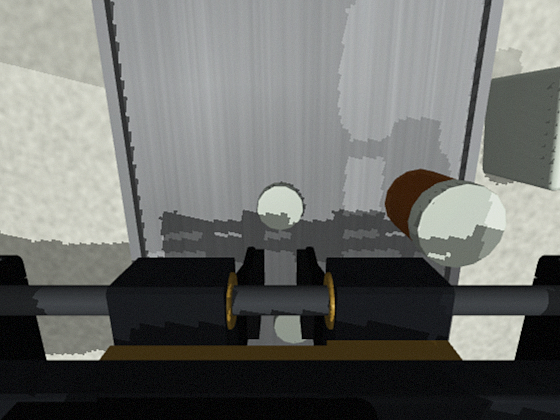

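Cap 2 is at (281,206), centred, and the plate ahead is empty. The jar is to the right at (445,215), clear of the fingers. I'll go down and push.

```bash
python3 -m jog '[[0,0,1,-0.005,0.8],[0,0,0.8,0,0.8],[0,0,0,0,0.8],[1,0,0,0,0.8],[1.4,0,0,0,0.8],[1.4,0,0,0,0.8],[1.4,0,0,0,0.8],[1.4,0,0,0,0.8],[1.4,0,0,0,0.8],[1.2,0,0,0,0.8]]'; python3 go.py -.010 .150 .046
```

```text
time: 7.55
ee_pos: [0.5014, 0.0312, 0.0671]
eef_rot: [0.616, 0.788, 0.003, 0.009]
ft_force: [0.1, 0.4, -0.2]
width: 0.0175
t 7.55 stand xy now -0.0097 0.0757 tipz 0.0451 shift cm [ 7.43 -0.02 -0.17] turn 0.001 F [ 0.1  0.4 -0.2] w 0.017457805290492928 tilt [-0.01   0.017 -1.   ]
```

```bash
python3 -m jog '[[1.2,0,0,0,0.8],[1.2,0,0,0,0.8],[1.2,0,0,0,0.8],[1.2,0,0,0,0.8],[1.2,0,0,0,0.8],[1,0,0,0,0.8],[0.3,0,0,0,0.8],[0,0,-1,0,0.8],[0,0,-1.5,0,0.8],[0,0,-1.5,0,0.8]]'; python3 go.py -.002 -.103 .046
```

```text
time: 8.55
ee_pos: [0.4798, 0.1103, 0.1078]
eef_rot: [0.615, 0.789, 0.003, 0.008]
ft_force: [0.6, -0.5, 0.4]
width: 0.0173
t 8.55 stand xy now -0.0117 0.1577 tipz 0.0858 shift cm [-26.04   0.81   4.23] turn 0.004 F [ 0.6 -0.5  0.4] w 0.017306980286781244 tilt [-0.009  0.014 -1.   ]
```

```bash
python3 -m jog '[[-2.5,0.1,0,0.004,0.8],[-3.3,0.1,0,0,0.8],[-3.3,0.1,0,0,0.8],[-3.3,0.1,0,0,0.8],[-3.3,0.1,0,0,0.8],[-3.3,0.1,0,0,0.8],[-3,0.1,0,0,0.8],[-2,0.1,0,0,0.8],[-1,0,0,0,0.8],[0,0,0,0,0.8]]'; python3 go.py -.002 -.103 .046; python3 -c "
from h import *
cam('top','t3.png')"
```

```text
time: 9.55
ee_pos: [0.5541, -0.146, 0.1282]
eef_rot: [0.619, 0.785, 0.007, 0.016]
ft_force: [0.6, 0.5, 0.4]
width: 0.0173
t 9.55 stand xy now -0.0011 -0.1089 tipz 0.1062 shift cm [ 0.69 -0.28  6.01] turn -0.007 F [0.6 0.5 0.4] w 0.017267624800488282 tilt [-0.016  0.03  -0.999]
```

View pics/t3.png

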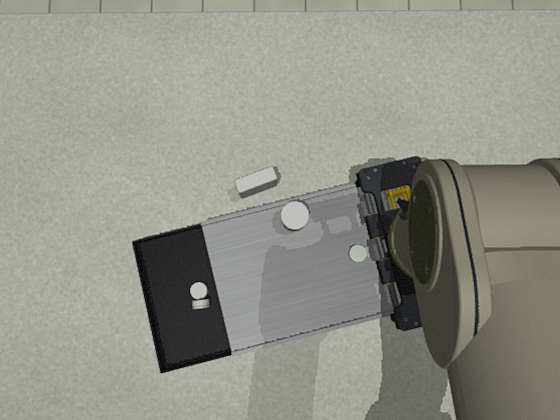

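Two caps are now in the tray, at (199,290) and (201,304). Cap 3 is at (358,253), and the jar at (294,215) and the timer at (257,181) haven't moved. Now cap 3.

```bash
python3 -m jog '[[0.3,-0.1,1.5,-0.007,0.8],[0.2,-0.1,1.5,0,0.8],[0,0,0,0,0.8],[0,0,1.2,0,0.8],[0,0,0,0,0.8],[0,0,0,0,0.8],[0,0,0,0,0.8],[0,0,0,0,0.8],[0,0,0,0,0.8],[0,0,0,0,0.8]]'; python3 go.py -.002 -.103 .046; python3 -c "
from h import *
cam('wrist','w3.png')"
```

```text
time: 10.6
ee_pos: [0.5516, -0.135, 0.0827]
eef_rot: [0.613, 0.79, 0.007, 0.015]
ft_force: [0.3, 0.2, 0.2]
width: 0.0172
t 10.6 stand xy now -0.0008 -0.0976 tipz 0.0607 shift cm [-0.51 -0.16  1.48] turn 0.008 F [0.3 0.2 0.2] w 0.017236227811893174 tilt [-0.015  0.03  -0.999]
```

View pics/w3.png

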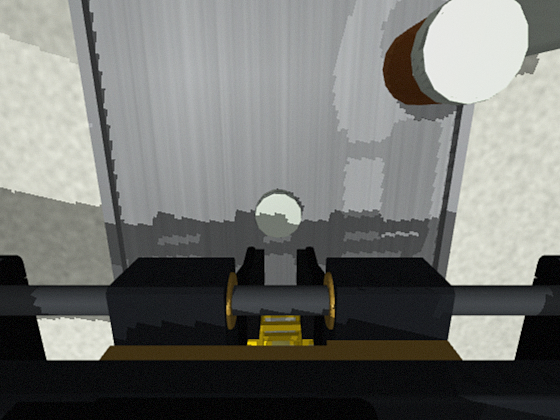

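Cap 3 is at (279,214), centred ahead of the fingers. I'll back off 5 mm, go down and push.

```bash
python3 -m jog '[[-0.5,-0.2,0,0.008,0.8],[0,0,0.8,0,0.8],[0,0,0.6,0,0.8],[0,0,0,0,0.8],[1,0,0,0,0.8],[1.4,0,0,0,0.8],[1.4,0,0,0,0.8],[1.4,0,0,0,0.8],[1.4,0,0,0,0.8],[1.4,0,0,0,0.8]]'; python3 go.py -.002 .150 .046
```

```text
time: 11.65
ee_pos: [0.5306, -0.0571, 0.0664]
eef_rot: [0.617, 0.787, 0.007, 0.015]
ft_force: [-0.2, -0.8, 0.7]
width: 0.0172
t 11.65 stand xy now -0.0026 -0.017 tipz 0.0444 shift cm [16.69  0.05 -0.4 ] turn -0.001 F [-0.2 -0.8  0.7] w 0.017237502207924693 tilt [-0.015  0.03  -0.999]
```

```bash
python3 -m jog '[[1.4,0,-0.04,0,0.8],[1.4,0,-0.04,0,0.8],[1.4,0,-0.04,0,0.8],[1.4,0,-0.03,0,0.8],[1.4,0,-0.03,0,0.8],[1.4,0,-0.03,0,0.8],[1.4,0,-0.03,0,0.8],[1.4,0,-0.03,0,0.8],[1.3,0,-0.03,0,0.8],[1.2,0,-0.03,0,0.8]]'; python3 go.py -.002 .150 .046
```

```text
time: 12.65
ee_pos: [0.4937, 0.089, 0.068]
eef_rot: [0.616, 0.787, 0.007, 0.015]
ft_force: [-0.2, 0.6, 0.5]
width: 0.0176
t 12.65 stand xy now -0.0033 0.1337 tipz 0.046 shift cm [ 1.63  0.13 -0.02] turn 0.0 F [-0.2  0.6  0.5] w 0.017636585737649826 tilt [-0.015  0.03  -0.999]
```

Next I'll finish over the edge, lift, and go back away from the tray.

```bash
python3 -m jog '[[1.0,0,0,0,0.8],[0.8,0,0,0,0.8],[0.3,0,0,0,0.8],[0,0,0,0,0.8],[0,0,-1.5,0,0.8],[0,0,-2.5,0,0.8],[0,0,-2.5,0,0.8],[-3,0,-2,0,0.8],[-3.5,0,-1,0,0.8],[-3.5,0,0,0,0.8]]'; python3 -m jog '[[-3.5,0,0,0,0.8],[-3.5,0,0,0,0.8],[-3.5,0,0,0,0.8],[-3.5,0,0,0,0.8],[-3,0,0,0,0.8],[-2,0,0,0,0.8],[0,0,0,0,0.8],[0,0,0,0,0.8],[0,0,0,0,0.8],[0,0,0,0,0.8]]'; python3 -c "
from h import *
cam('top','t4.png');cam('scene','s4.png')"
```

```text
time: 13.65
ee_pos: [0.5092, 0.017, 0.1733]
eef_rot: [0.613, 0.79, 0.009, 0.016]
ft_force: [-0.0, 0.4, -0.8]
width: 0.0173
time: 14.65
ee_pos: [0.5573, -0.1842, 0.1884]
eef_rot: [0.617, 0.787, 0.01, 0.021]
ft_force: [0.0, 0.2, 0.8]
width: 0.0176
```

View pics/t4.png

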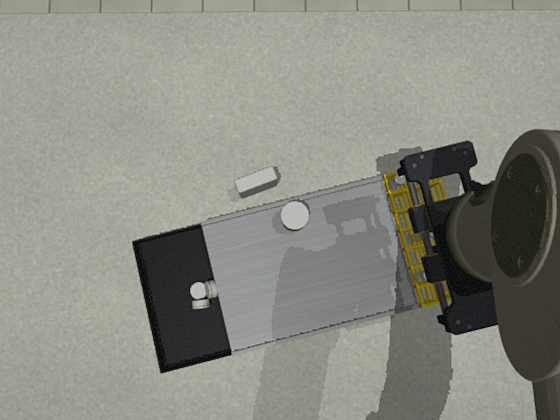

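View pics/s4.png

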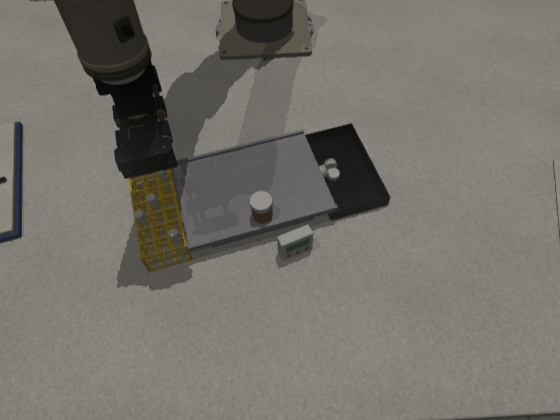

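All three caps are off the plate and the jar, timer and rack are in place. The third cap, at (211,290), sits close to the plate's end, so I'll zoom in on it.

```bash
python3 -c "
from h import *
a=cv2.imread('pics/t4.png')[260:330,170:250];b=cv2.imread('pics/s4.png')[145:195,305:362]
f=lambda i:cv2.resize(i,(400,400),interpolation=cv2.INTER_CUBIC)
o=np.hstack([f(a),f(b)]);cv2.imwrite('pics/z.png',cv2.convertScaleAbs(o,alpha=1.4))
print(r.read_state()['time'])"
```

```text
14.75
```

View pics/z.png

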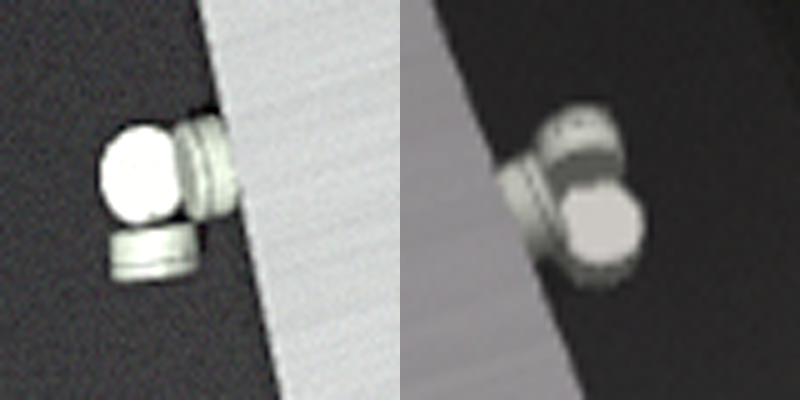

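```bash
python3 -c "
from h import *
t=cam('top');s=cam('scene')
k=lambda u,v:(170+u/5,260+v*.175)
q=lambda u,v:(305+(u-400)*.1425,145+v*.125)
for n,a,b in [('c3 centre',(207,168),(530,205)),('c flat top',(140,174),(602,222)),('c edge',(154,252),(580,140)),('c3 x+ end',(205,118),(545,248)),('c3 x- end',(210,218),(508,165))]:
    X,e=tri(t,k(*a),s,q(*b));d=X[:2]-np.array([.529,-.04]);print(n,X.round(4),round(e,4),'stand y',round(d@[-.24,.971],4))
"
```

```text
c3 centre [0.4915 0.1073 0.0206] 0.0023 stand y 0.152
c flat top [0.4896 0.1292 0.009 ] 0.0022 stand y 0.1737
c edge [0.4697 0.1238 0.0175] 0.0032 stand y 0.1733
c3 x+ end [0.5045 0.1093 0.0198] 0.0044 stand y 0.1508
c3 x- end [0.4786 0.1042 0.0209] 0.0017 stand y 0.1521
```

All three caps are inside the tray at stand y 152–174 mm, with their upper points at z about 0.01–0.02, below the 28 mm wall. I'm handing in.

```bash
python3 -c "
from bench import r
print(r.close_job())"
```

```text
the job is handed in; nothing more can be done
None
```

All three caps are off the stand and in the discard tray, and I handed the job in at about 15 s. I pushed each cap separately along the plate and off the tray end, with the fingertips nearly shut, and picked up none of them.

**Final check (top and scene views):**
- **Caps:** the plate has no loose caps. All three are inside the tray, 152–174 mm along the stand's y from its centre, with their visible upper points 9–21 mm above the bench, below the 28 mm wall.
- **Resting positions:** one cap lies flat and the other two stand on edge against it. All are below the plate's top.
- **Jar, timer and rack:** the jar and timer appear at the same pixels as at the start. The rack also looks unmoved, but the arm partly hid it in the last top view.
- **Forces and clearance:** wrist force readings, taken at the end of each move, stayed under about 1.5 N. The gripper ended raised and touching nothing.

**Disagreements:** two-view heights read about 3 mm below the stated ones (cap tops at 0.0485 m, not 0.052 m), so I used the stated plate height. The tool also tilted by up to about 0.03 rad during the moves, which had no visible effect.

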